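# Push a row of casting carriers home under the UV lamp and start the cure

## Robot

A 7-joint arm with a two-finger parallel gripper is mounted at the origin on the work surface. World frame = base frame: x ahead of the robot, y to its left, z up, the work surface at z = 0. Lengths are in m, angles in rad, forces in N, time in s.
With the tool pointing down it reaches from about 0.425 to 0.95 m from the base axis. Payload 4.7 kg.
Tool frame: the origin (TCP) lies on the centre line of the jaws, within the pads' length; the fingertips stand robot.nose_length ahead of it and the grasp point (between the pads) lies 8 mm behind it (robot.nose_length is the distance from the TCP to the fingertips, in m); z points along the fingers, y is the line along which they close (so a half turn about z gives the same grasp; the last joint's range is limited). The gripper opens to 85 mm and grips with 20 to 120 N. Pads are 22 mm wide; open, the fingers measure 114 mm over their backs; the gripper's body (76 mm by 85 mm) begins 54 mm behind the grasp point. The pads swing forward as they close: fully open they stand 13 mm farther back than shut.
Start: joints at [1.21, 0.469, -0.049, 1.532, 0.024, 1.141, -0.082], TCP at [0.22, -0.638, 0.215] pointing down, gripper open.
Joint ranges: [-2.59, 2.59], [-0.33, 1.99], [-1.39, 1.29], [0.1, 2.45], [-1.04, 4.18], [0.21, 1.99], [-2.66, 2.66]. Speed limits (rad/s): [2.57, 2.57, 3.14, 3.14, 3.14, 3.14, 3.14].

## Interface

Orientations are given as [roll, pitch, yaw] about the fixed x, y, z axes, in that order (R = Rz(yaw) Ry(pitch) Rx(roll)).
In Python, from plant import robot gives the robot as it stands. Calls block until the motion is done:
- robot.goto(position, orientation): joint-space move of the TCP to a pose.
- robot.move_straight(position, vel=0.15, attitude=None, contact_N=None): straight line of the TCP; attitude=None keeps the orientation; vel is the mean speed in m/s. With contact_N (N) it stops when the force on the tool has changed by that much, and returns True; else False.
- robot.move_joints(angles): joint-space move.
- robot.grip(opening, strength=None): opening from 0.0 (shut) to 1.0 (fully open); strength is the grip in N (None keeps the last); returns when the fingers have stopped.
- robot.sleep(seconds).
- robot.inverse_kinematics(position, orientation): joint angles nearest the present ones, or None.
- robot.sense(): the state.
- robot.grab_frame(name): name is "side" or "top"; returns a dict with "image" (420x560x3 uint8, red, green, blue), "range_z" (420x560 float32, m along the optical axis (not along the pixel's ray), 0 where there is no reading), "fx", "fy", "cx", "cy" (pixels), "R" (3x3) and "t" (3): a world point X has camera coordinates R X + t. Camera axes: x right, y down, z forward; pixel columns grow to the right and rows downward; lengths in m; the calibration is good to about 2 mm. A picture is of the moment at which its call begins.
A pose or a line that the arm cannot do raises robot.IKError and nothing moves.
- robot.close_job(): hands the job in; it is judged then, once.
The state is a dict: "t": time; "joint_pos": joint angles; "joint_velocities": joint speeds; "effort": joint torques, N m; "tcp_pos": TCP position; "tcp_rot": TCP orientation; "wrist_force": force on the tool from outside, world axes, zero at the start; "torque": the same for the moment, N m; "opening": opening from 0.0 (shut) to 1.0 (fully open); "gripper_force": force on a finger pad.
Only numpy, scipy, OpenCV 4.12 (cv2) and the standard library are available. Lean on these libraries where they do the work, as an engineer would, in place of code of your own. Each camera call takes 0.05 s, during which the arm holds its last target. There are 200 camera calls.

## Task

With the fingertips, push the row of four blue carriers along the channel from its rear end, together as one train, until they sit tight against one another and against the end stop under the lamp; then press the green start button fully down and let go of it. Only push: do not lift the carriers or let the row come apart, do not touch the star castings on top, which are still tacky, and leave the bottle, jar, tape roll and star mould where they are.

Things in the scene. Friction and masses are not known exactly. Their poses are not given: they have to be found in the camera images.
- station: Fixed UV curing station. Aluminium deck 520 x 150 mm, top 12 mm above the bench, with a straight open-topped channel between two dark rails, 101 mm apart inside, 12 mm high above the deck, 7 mm thick. Origin on the bench surface, on the channel's centre line; x along the channel towards the end stop (the way to push), z up, y across. Channel from x = -250 mm to the stop at +150 mm.
- stop_face (a point): Centre of the lower edge of the end stop's rubber face, at deck height (12 mm above the bench), at x = 150 mm of the station. The stop is 24 mm high.
- lamp_mouth (a point): Loading-side end of the two white lamp bars over the last 176 mm of the channel: on the channel's centre line, at the height of their undersides (58 mm above the bench), at x = -26 mm of the station. The bars reach from here to the stop, 37 mm either side of the centre line; highest part 80 mm above the bench, carried by two posts outside the channel at y = +68 mm.
- carrier1: Blue plastic block with light blue stars on top, 46 mm long (x, along the channel), 98 wide, 24 high, 0.1 to 0.2 kg. Origin: centre of its underside, on the deck (12 mm above the bench). The four start as a touching row short of the stop, in any order; pushing the row takes about 2 to 6 N. With the row home its rear face is 184 mm before the stop face, 8 mm outside the lamp bars.
- carrier2: Blue plastic block with orange stars on top, 46 mm long (x, along the channel), 98 wide, 24 high, 0.1 to 0.2 kg. Origin: centre of its underside, on the deck (12 mm above the bench). The four start as a touching row short of the stop, in any order; pushing the row takes about 2 to 6 N. With the row home its rear face is 184 mm before the stop face, 8 mm outside the lamp bars.
- carrier3: Blue plastic block with green stars on top, 46 mm long (x, along the channel), 98 wide, 24 high, 0.1 to 0.2 kg. Origin: centre of its underside, on the deck (12 mm above the bench). The four start as a touching row short of the stop, in any order; pushing the row takes about 2 to 6 N. With the row home its rear face is 184 mm before the stop face, 8 mm outside the lamp bars.
- carrier4: Blue plastic block with white stars on top, 46 mm long (x, along the channel), 98 wide, 24 high, 0.1 to 0.2 kg. Origin: centre of its underside, on the deck (12 mm above the bench). The four start as a touching row short of the stop, in any order; pushing the row takes about 2 to 6 N. With the row home its rear face is 184 mm before the stop face, 8 mm outside the lamp bars.
- stars1: The two tacky star castings stuck to the top of carrier1: each 31 mm across and 8 mm thick, centred 25 mm either side of the carrier's centre line, so their edges are 7.5 mm or more in from the carrier's end faces. Origin: centre of the carrier's top face; tops of the stars 44 mm above the bench.
- stars2: The two tacky star castings stuck to the top of carrier2: each 31 mm across and 8 mm thick, centred 25 mm either side of the carrier's centre line, so their edges are 7.5 mm or more in from the carrier's end faces. Origin: centre of the carrier's top face; tops of the stars 44 mm above the bench.
- stars3: The two tacky star castings stuck to the top of carrier3: each 31 mm across and 8 mm thick, centred 25 mm either side of the carrier's centre line, so their edges are 7.5 mm or more in from the carrier's end faces. Origin: centre of the carrier's top face; tops of the stars 44 mm above the bench.
- stars4: The two tacky star castings stuck to the top of carrier4: each 31 mm across and 8 mm thick, centred 25 mm either side of the carrier's centre line, so their edges are 7.5 mm or more in from the carrier's end faces. Origin: centre of the carrier's top face; tops of the stars 44 mm above the bench.
- start_button (a joint): Travel of the green start button: 0 m when up, 0.006 m fully down; it springs back up when released. About 1.2 N starts it, 4 N holds it fully down.
- start_button_top (a point): Centre of the top of the green round start button (26 mm across, in a black collar 42 mm across, 12 mm high) on the white control box behind the stop (box 78 x 115 mm, top 46 mm above the bench). The button's top is 64 mm above the bench when up and it is pressed straight down.
- resin_bottle: Bystander: red bottle with black cap, 44 mm across, 82 mm tall, standing on the bench; origin at the centre of its underside.
- bead_jar: Bystander: green glass jar with white lid, 52 mm across, about 58 mm tall, standing on the bench; origin at the centre of its underside.
- tape_roll: Bystander: roll of yellowish tape lying flat, 84 mm across, 20 mm high; origin at the centre of its underside.
- star_mould: Bystander: white six-pointed star mould lying flat, 80 mm across, 27 mm high; origin at the centre of its underside.
Not all that is in view belongs to the job. Leave any purple look-alike of the carrier3 alone.

How it is judged:
By the outcome, as a careful person would: the job done as asked, in the order asked, and still so for the second after the job is handed in, with the robot touching nothing.
It also fails if it takes over 45 s, if anything falls off the work surface, if the arm or the gripper's body presses on something with over 40 N, if the wrist force passes 120 N, or if a joint passes its speed limit or range.

## Working session

There is one attempt and no reset: what is moved stays moved. The work goes in short steps, each a Python script; the robot and the scene stay as the last script left them, time stands still between calls to the robot, and variables do not carry over. Pictures are saved under pics/ and viewed, at most 10 in all, crops included, and the job is handed in when it is done.

```bash
ls; mkdir -p pics; python3 - <<'E'
from plant import robot
import cv2,numpy as np
print(robot.nose_length, robot.sense())
for n in("side","top"):
    f=robot.grab_frame(n); cv2.imwrite(f"pics/{n}0.png",f["image"][:,:,::-1]); np.savez(f"{n}0.npz",**f)
    print(n,f["fx"],f["fy"],f["cx"],f["cy"],-f["R"].T@f["t"],f["R"][2])
E
```

```text
pics
0.011 {'t': 0.0, 'joint_pos': array([ 1.21010291,  0.46946376, -0.04859552,  1.5336775 ,  0.02411297,
        1.14101469, -0.08228589]), 'joint_velocities': array([-0.00112693,  0.00146068, -0.00140805,  0.00043922,  0.00098116,
       -0.00075652,  0.00130956]), 'effort': array([ 2.87587818e-04, -5.10325885e+01, -4.65293904e-02, -2.37718606e+01,
        1.06777239e-02,  7.47117621e-03, -1.66071197e-05]), 'tcp_pos': array([ 0.21967927, -0.63760196,  0.21345337]), 'tcp_rot': array([-3.13961732e+00,  8.43090050e-05,  3.31844816e-01]), 'wrist_force': array([0.40976324, 0.32906308, 0.72141343]), 'torque': array([ 0.01378845, -0.00396373, -0.01027305]), 'gripper_force': 0.0, 'opening': 1.0012627397366707}
side 428.0286886853573 428.0286886853573 281.7070446219208 206.67234694391317 [0.14079175 0.51573422 0.61556327] [ 0.48708623 -0.61078551 -0.62424999]
top 438.4278145698461 438.4278145698461 281.74868382779425 205.29786212202598 [ 0.34664795 -0.00154212  1.12605321] [ 2.02420874e-01  7.18182134e-04 -9.79298358e-01]
```

View pics/top0.png

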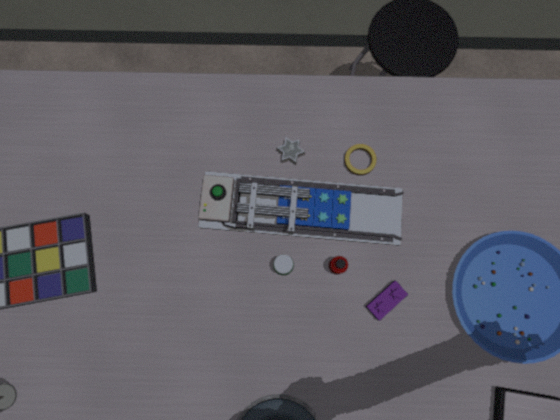

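View pics/side0.png

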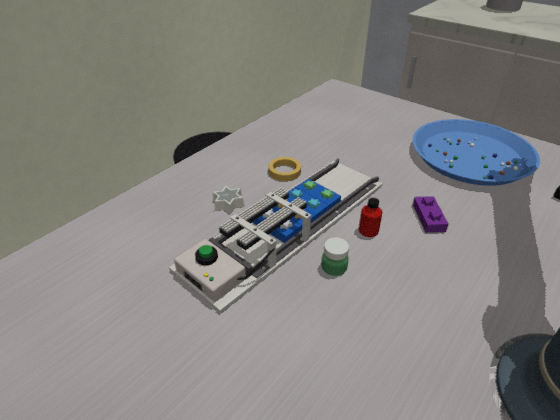

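The top view shows the station's push direction pointing image-left (world +y). The button is at (218,191), the row's rear end at about (351,210), and the station's rear end at about x=402. The bottle (339,264), jar (284,264), tape (360,159) and mould (290,150) are all clear of the channel.

```bash
cat > h.py <<'E'
import numpy as np,cv2
def cloud(f):
    v,u=np.mgrid[:420,:560]; z=f["range_z"]
    P=np.stack([(u-f["cx"])/f["fx"]*z,(v-f["cy"])/f["fy"]*z,z],-1)
    return (P-f["t"])@f["R"]
def ray(f,uv,h):
    uv=np.atleast_2d(uv).astype(float)
    d=np.c_[(uv[:,0]-f["cx"])/f["fx"],(uv[:,1]-f["cy"])/f["fy"],np.ones(len(uv))]@f["R"]
    c=-f["R"].T@f["t"]; return c+d*((h-c[2])/d[:,2])[:,None]
def hsv(f): return cv2.cvtColor(f["image"],cv2.COLOR_RGB2HSV)
def big(m,k=3):
    m=cv2.morphologyEx(m.astype(np.uint8),cv2.MORPH_OPEN,np.ones((k,k)))if k>1 else m.astype(np.uint8)
    n,l,s,c=cv2.connectedComponentsWithStats(m); return l==1+np.argmax(s[1:,4])
E
python3 - <<'E'
from h import *
F={n:dict(np.load(n+"0.npz")) for n in("top","side")}
for n,f in F.items():
    P=cloud(f);H=hsv(f);print(n)
    xy=np.zeros((420,560),bool)
    if n=="top": xy[170:246,190:410]=1
    else: xy[155:300,170:390]=1
    if n=="top":
        m=big((P[...,2]>.007)&(P[...,2]<.1)&(f["range_z"]>0)&xy,2)
        r=cv2.minAreaRect(P[m][:,:2].astype(np.float32)*1000);print("station",r,m.sum())
        print(" bench z",np.median(P[300:330,200:300,2]),"deck z",np.median(P[208:222,365:385,2]))
    g=(H[...,0]>45)&(H[...,0]<80)&(H[...,1]>120)&(H[...,2]>50)&xy
    g[:, 240:]&=(n=="side" and False)
    g=big(g,1);c=cv2.minEnclosingCircle(np.argwhere(g)[:,::-1].astype(np.float32))
    b=np.argwhere(g)[:,::-1].mean(0)
    print("button",b,c,g.sum(),ray(f,b,.064),np.median(P[g],0))
    bl=(H[...,0]>100)&(H[...,0]<125)&(H[...,1]>120)&(H[...,2]>60)&xy
    w=ray(f,np.argwhere(bl)[:,::-1],.036)
    np.save(n+"_bl.npy",w)
    if n=="top":
        # row's rear edge: last blue pixel per image row, subtract to plane .036
        for v in range(188,232,3):
            u=np.where(bl[v])[0]
            if len(u): print(v,u.min(),u.max(),ray(f,[u.max()+.5,v],.036)[0].round(4))
E
python3 -c "
import cv2
i=cv2.imread('pics/top0.png')[165:250,190:415];cv2.imwrite('pics/crop.png',cv2.resize(i,None,fx=3.5,fy=3.5,interpolation=2))"
```

```text
top
station ((494.8537902832031, -50.169525146484375), (526.3428955078125, 302.2506408691406), 86.1666030883789) 11422
 bench z 0.0005826567831893966 deck z 0.012844520789885962
button [216.94382022 190.69662921] ((216.9166717529297, 190.77777099609375), 5.228305339813232) 89 [[0.60042412 0.16119428 0.064     ]] [0.59936602 0.16040123 0.06778469]
188 309 319 [ 0.6189 -0.0966  0.036 ]
191 310 350 [ 0.6124 -0.1759  0.036 ]
194 310 350 [ 0.6045 -0.1758  0.036 ]
197 279 350 [ 0.5967 -0.1757  0.036 ]
200 279 350 [ 0.5888 -0.1755  0.036 ]
203 278 349 [ 0.581  -0.1729  0.036 ]
206 297 349 [ 0.5732 -0.1728  0.036 ]
209 309 349 [ 0.5654 -0.1727  0.036 ]
212 308 349 [ 0.5577 -0.1726  0.036 ]
215 310 349 [ 0.55   -0.1724  0.036 ]
218 277 348 [ 0.5422 -0.1698  0.036 ]
221 277 349 [ 0.5346 -0.1722  0.036 ]
224 296 348 [ 0.5269 -0.1696  0.036 ]
227 321 348 [ 0.5192 -0.1695  0.036 ]
side
button [205.51079137 251.21582734] ((205.5, 250.5), 7.382511615753174) 139 [[0.59782267 0.16509293 0.064     ]] [0.59572467 0.1666723  0.06691119]
```

View pics/crop.png

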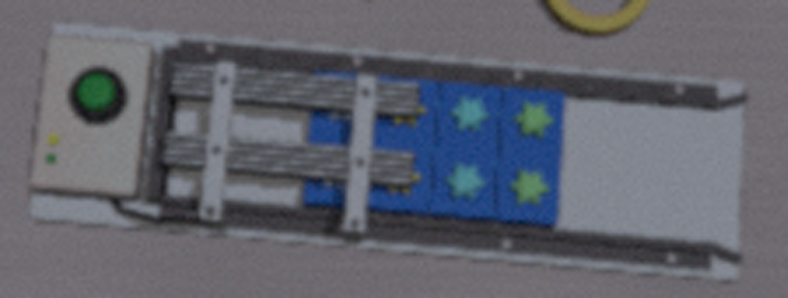

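The crop shows the row tail-first, green, light blue, orange, white. Its rear edge is at crop (563,92)-(556,226). The deck corners are at crop (743,82), (738,278), (33,220) and (53,25), and the button is at (97,92).

```bash
python3 - <<'E'
from h import *
f=dict(np.load("top0.npz"));P=cloud(f)
c=np.array([[743,82],[738,278],[33,220],[53,25]])/3.5+[190,165]-.36
w=ray(f,c,.012);print(w.round(4))
for i in range(4):print(np.linalg.norm(w[i]-w[(i+1)%4]).round(4),end=' ')
m=(P[...,2]>.008)&(P[...,2]<.1);m[:170]=0;m[250:]=0;m[:,:190]=0;m[:,410:]=0
m=big(m,3)
q=P[m][:,:2]; 
g=np.round(q*1000).astype(np.float32)
# robust: trim stray points by eroded hull
r=cv2.minAreaRect(g);print(r)
E=[]
for a in (0,1):
    pass
ctr=w.mean(0)[:2]; d=w[[2,3]].mean(0)-w[[0,1]].mean(0);d=d[:2]/np.linalg.norm(d)
print("ctr",ctr,"yaw",np.arctan2(d[1],d[0]),np.degrees(np.arctan2(d[1],d[0])))
n=np.array([-d[1],d[0]])
s=(q-ctr)@d;t=(q-ctr)@n
print("cloud extents s",np.percentile(s,[.3,1,99,99.7]),"t",np.percentile(t,[.5,2,98,99.5]))
# sides by line fit of per-station extents
S=np.arange(-.24,.24,.02);lo=[];hi=[]
for a in S:
    k=abs(s-a)<.01;lo.append(np.percentile(t[k],2));hi.append(np.percentile(t[k],98))
print(np.polyfit(S,lo,1),np.polyfit(S,hi,1),np.round(lo,3),np.round(hi,3))
# blue rear
b=np.array([[563,92],[556,226]])/3.5+[190,165]-.36
wb=ray(f,b,.036)[:,:2];print("rear",wb,(wb-ctr)@d,(wb-ctr)@n)
print("button",(np.array([.6,.1615])-ctr)@d,(np.array([.6,.1615])-ctr)@n)
E
```

```text
[[ 0.6286 -0.3145  0.012 ]
 [ 0.4814 -0.3052  0.012 ]
 [ 0.515   0.2104  0.012 ]
 [ 0.6635  0.2036  0.012 ]]
0.1475 0.5168 0.1487 0.5193 ((572.3461303710938, -50.488983154296875), (519.159912109375, 151.4110565185547), 85.89189147949219)
ctr [ 0.57209813 -0.05142773] yaw 1.5045842233733222 86.20632592126007
cloud extents s [-0.25635381 -0.25256708  0.25278085  0.25675223] t [-0.07417955 -0.07164567  0.07271856  0.07467267]
[-0.00467553 -0.0714448 ] [-0.00366292  0.07238824] [-0.07  -0.07  -0.071 -0.07  -0.071 -0.071 -0.071 -0.071 -0.07  -0.071
 -0.072 -0.071 -0.071 -0.072 -0.071 -0.072 -0.072 -0.072 -0.072 -0.072
 -0.072 -0.073 -0.072 -0.072] [0.073 0.073 0.074 0.073 0.073 0.074 0.073 0.072 0.073 0.072 0.072 0.072
 0.072 0.073 0.071 0.072 0.071 0.072 0.072 0.073 0.073 0.072 0.071 0.071]
rear [[ 0.61260982 -0.1758825 ]
 [ 0.51361722 -0.16941744]] [-0.12150166 -0.12160049] [-0.04865731  0.05054613]
button 0.2143072467143921 -0.013752635197733613
```

The station fits its nominal size to within 2 mm: 519 x 151 mm, yaw 86°, rear of row at s = -0.1215. I'll move in with the gripper half open and tilted back, then touch down on the deck behind the row.

```bash
cat >> h.py <<'E'
from scipy.spatial.transform import Rotation as Ro
yaw=np.radians(86.0); C=np.array([.5723,-.0510]); d=np.array([np.cos(yaw),np.sin(yaw)]); n=np.array([-d[1],d[0]])
def att(tilt,flip=1):
    D=np.r_[d,0];Z=np.array([0,0,1.]);N=np.r_[n,0];c,s=np.cos(tilt),np.sin(tilt)
    x=flip*(D*c+Z*s);z=-Z*c+D*s
    return Ro.from_matrix(np.c_[x,np.cross(z,x),z]).as_euler("xyz")
def pt(s,t,z): return np.r_[C+s*d+t*n,z]
E
python3 - <<'E'
from h import *
from plant import robot
T=np.radians(10)
for fl in(1,-1):
    print(fl,[robot.inverse_kinematics(pt(*p),att(a,fl)) for p,a in(((-.18,0,.15),T),((-.05,0,.03),T),((.214,-.014,.1),0))])
q=[(robot.inverse_kinematics(pt(-.18,0,.12),att(T,f)),f) for f in(1,-1)]
j0=robot.sense()["joint_pos"]
q=[x for x in q if x[0] is not None]; fl=min(q,key=lambda x:np.abs(x[0]-j0).max())[1];print("flip",fl)
robot.goto(pt(-.18,0,.12),att(T,fl))
robot.grip(.5)
print(robot.sense()["opening"],robot.nose_length)
print(robot.move_straight(pt(-.18,0,.05),vel=.1))
print(robot.move_straight(pt(-.18,0,.012),vel=.02,contact_N=3))
s=robot.sense();print(s["t"],s["tcp_pos"],s["tcp_rot"],s["wrist_force"])
p=s["tcp_pos"].copy();p[2]+=.006;robot.move_straight(p,vel=.05)
for k in("side","top"):
    f=robot.grab_frame(k);cv2.imwrite(f"pics/{k}1.png",f["image"][:,:,::-1])
a=cv2.imread("pics/side1.png")[130:320,160:400];cv2.imwrite("pics/s1c.png",cv2.resize(a,None,fx=3,fy=3,interpolation=2))
E
```

```text
1 [array([ 0.78217008,  0.5064123 , -0.51716576,  1.70772149,  0.08512253,
        1.02945204,  0.20003285]), array([ 0.61208438,  0.62166893, -0.55983554,  1.88200748,  0.20953548,
        0.73743796, -0.087865  ]), array([ 0.27067483,  0.66516188, -0.87350894,  1.73834426,  0.58799236,
        1.02162062, -0.88812323])]
-1 [array([ 0.30559784,  0.45248478,  0.13947469,  1.73787247, -0.2613825 ,
        1.03338887, -2.63515258]), array([-0.43310271,  0.7445164 ,  0.91112896,  1.94361934, -0.92647232,
        0.99180007, -2.2202841 ]), array([ 0.42325987,  0.82880607, -1.18207743,  1.73043078,  0.83086963,
        1.1774979 ,  2.07167856])]
flip 1
0.5002834379219271 0.011
False
False
5.425 [ 0.55978314 -0.23058576  0.01207623] [ 3.14147986 -0.17447307  1.50098628] [ 0.01189016  0.48645463 -0.46880641]
```

View pics/s1c.png

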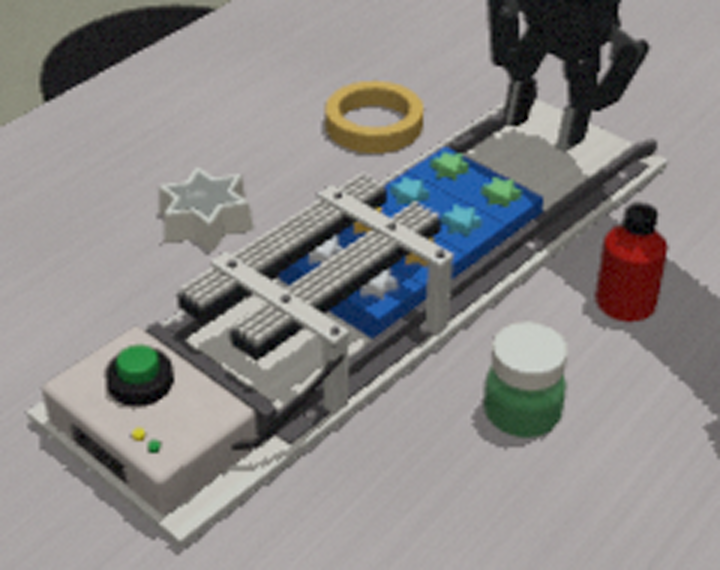

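The fingers stand in the channel behind the row, clear of the rails. At half opening the tips sit higher than nominal, so I'll shut the gripper. That restores the nose length and keeps the body above the lamp. Then I'll touch down again.

```bash
python3 - <<'E'
from h import *
from plant import robot
robot.move_straight(pt(-.18,0,.05),vel=.15)
robot.grip(0.0)
hit=robot.move_straight(pt(-.18,0,.012),vel=.02,contact_N=3)
s=robot.sense();z=s["tcp_pos"][2];print(hit,z,s["wrist_force"])
p=pt(-.18,0,z+.006);robot.move_straight(p,vel=.05)
hit=robot.move_straight(pt(-.10,0,z+.006),vel=.03,contact_N=1.5)
s=robot.sense();print(hit,s["t"],(s["tcp_pos"][:2]-C)@d,s["tcp_pos"],s["wrist_force"])
E
```

```text
False 0.012098215307356337 [ 0.68080427  0.57576303 -0.33670845]
True 10.675 -0.12453155182868314 [ 0.56369124 -0.17523366  0.01818579] [0.38773734 1.15215559 3.5818895 ]
```

```bash
python3 - <<'E'
from h import *
from plant import robot
f=robot.grab_frame("side");a=f["image"][130:230,260:400,::-1];b=robot.grab_frame("top")
print(robot.sense()["opening"],robot.nose_length,robot.sense()["wrist_force"])
cv2.imwrite("pics/c2.png",np.vstack([cv2.resize(a,(560,400),interpolation=2),cv2.resize(b["image"][180:240,300:440,::-1],(560,240),interpolation=2)])[:600])
E
```

```text
-0.005257576191623356 0.011 [-0.42632561 -0.17323556  5.33875555]
```

View pics/c2.png

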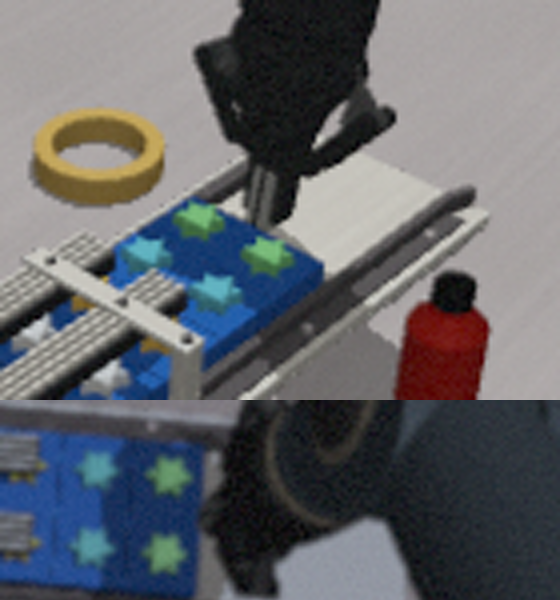

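The row hasn't visibly moved: its rear edge is still at about pixel 350. The upward force doesn't fit with my assumed tip height, though. I'll lift off, back away and measure the fingertip from the depth image.

```bash
python3 - <<'E'
from h import *
from plant import robot
p=robot.sense()["tcp_pos"];p[2]+=.03;robot.move_straight(p,vel=.1);s=robot.sense();print(s["wrist_force"])
robot.move_straight(pt(-.165,0,.045),vel=.1);robot.sleep(.3)
s=robot.sense();print(s["t"],s["wrist_force"],s["tcp_pos"],(s["tcp_pos"][:2]-C)@d)
f=robot.grab_frame("side");P=cloud(f);np.savez("side3.npz",**f)
q=P[...,:2]-C;S=q@d;Tt=q@n;z=P[...,2]
m=(abs(Tt)<.035)&(S>-.215)&(S<-.13)&(z>.02)&(z<.11)&(f["range_z"]>0)
for a in np.arange(.02,.11,.006):
    k=m&(z>=a)&(z<a+.006)
    if k.sum():print(a.round(3),k.sum(),np.percentile(S[k],[2,50,98]).round(4),np.percentile(Tt[k],[2,50,98]).round(4))
H=hsv(f);bl=(H[...,0]>100)&(H[...,0]<125)&(H[...,1]>120)&(z>.03)&(z<.042)&(abs(Tt)<.06)&(S<.1)
print("blue rear",np.percentile(S[bl],[1,3,50]))
cv2.imwrite("pics/c3.png",cv2.resize(f["image"][110:230,260:400,::-1],(700,600),interpolation=2))
E
```

```text
[ 0.33063636 -0.21503247  0.46347365]
12.0917 [-0.48620319  0.13948974  0.85749328] [ 0.56091725 -0.21492965  0.04512865] -0.16432434527534936
0.062 11 [-0.17   -0.1597 -0.1572] [-0.0049  0.0045  0.0089]
0.068 24 [-0.1722 -0.1608 -0.1546] [-0.0126  0.0034  0.0121]
0.074 33 [-0.1744 -0.1614 -0.1573] [-0.0139  0.0057  0.0134]
0.08 31 [-0.1759 -0.1628 -0.1568] [-0.0124  0.0034  0.0132]
0.086 34 [-0.1771 -0.1641 -0.1585] [-0.0137  0.0054  0.0134]
0.092 30 [-0.1793 -0.165  -0.1591] [-0.0136  0.0058  0.0134]
0.098 28 [-0.1713 -0.1654 -0.1601] [-0.0096  0.0035  0.0143]
0.104 39 [-0.1834 -0.1642 -0.1603] [-0.0291 -0.0028  0.0296]
blue rear [-0.5661376  -0.4654336  -0.05598928]
```

View pics/c3.png

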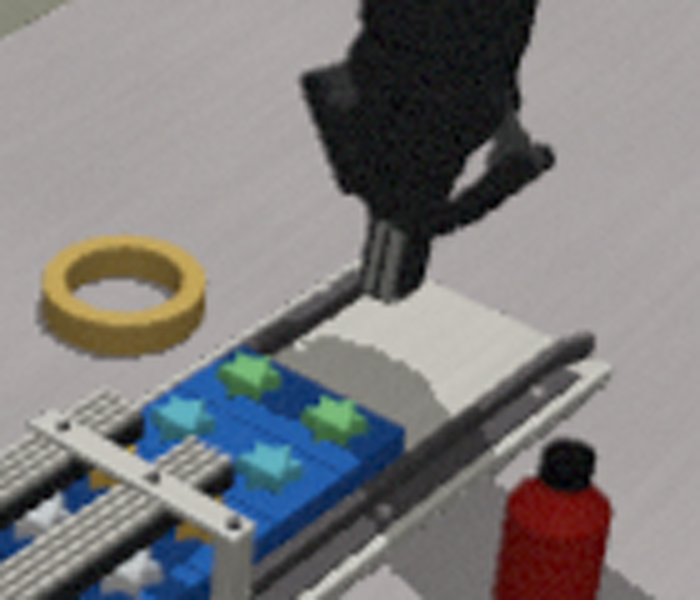

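In the side crop the tip (390,295) hangs well clear of the deck. Depth puts it about 18 mm above the reported TCP, not 11 mm below. The earlier contact was therefore the tip resting on the bare rim of the last carrier, at z = 0.036, about 5 mm in and short of the stars. I'll check this with a deck touch and get the gripper's front profile against the lamp.

```bash
python3 - <<'E'
from h import *
from plant import robot
f=dict(np.load("side3.npz"));P=cloud(f);q=P[...,:2]-C;S=q@d;Tt=q@n;z=P[...,2]-.0625
m=(abs(Tt)<.07)&(S>-.26)&(S<-.08)&(f["range_z"]>0)
for a in np.arange(.0,.12,.008):
    k=m&(z>=a)&(z<a+.008)
    print(a.round(3),k.sum(),(np.percentile(S[k],[90,98,100])+.156).round(4),np.percentile(Tt[k],[2,98]).round(3))
hit=robot.move_straight(pt(-.165,0,-.014),vel=.025,contact_N=3)
s=robot.sense();print(hit,s["t"],s["tcp_pos"],s["wrist_force"])
p=s["tcp_pos"];p[2]+=.006;robot.move_straight(p,vel=.05)
s=robot.sense();print(s["t"],s["tcp_pos"],s["wrist_force"])
E
```

```text
0.0 16 [-0.0008  0.0003  0.0007] [-0.01   0.011]
0.008 40 [-0.0008  0.0013  0.0015] [-0.014  0.013]
0.016 42 [-0.0033 -0.001  -0.0003] [-0.012  0.013]
0.024 45 [-0.0039 -0.0026 -0.0022] [-0.014  0.014]
0.032 38 [-0.0042 -0.0032 -0.0026] [-0.012  0.013]
0.04 51 [-0.0052 -0.0046 -0.0031] [-0.033  0.029]
0.048 124 [-0.0063 -0.0057 -0.0039] [-0.035  0.034]
0.056 106 [-0.0082 -0.0067 -0.0062] [-0.04   0.042]
0.064 116 [-0.006  -0.0054 -0.0042] [-0.045  0.047]
0.072 129 [-0.0071 -0.0043 -0.0037] [-0.052  0.054]
0.08 168 [-0.0081 -0.007  -0.005 ] [-0.057  0.061]
0.088 182 [-0.0095 -0.0078 -0.0064] [-0.058  0.06 ]
0.096 140 [-0.0083 -0.0069 -0.0061] [-0.042  0.046]
0.104 150 [-0.0125 -0.0089 -0.0067] [-0.038  0.04 ]
0.112 113 [-0.0184 -0.0174 -0.0164] [-0.036  0.038]
True 13.8583 [ 0.56077614 -0.21557792 -0.00325081] [-0.5442753  -0.76041024  5.01169376]
14.15 [ 0.56105168 -0.21568307  0.00305761] [ 0.33606946 -0.58081055 -0.6249165 ]
```

The deck touch confirms the offset, and nothing on the gripper protrudes ahead of the fingertips. Pushing now.

```bash
python3 - <<'E'
from h import *
from plant import robot
def st(l):
    s=robot.sense();print(l,round(s["t"],2),((s["tcp_pos"][:2]-C)@d).round(4),((s["tcp_pos"][:2]-C)@n).round(4),s["tcp_pos"][2].round(4),s["wrist_force"].round(1))
z=robot.sense()["tcp_pos"][2]
print(robot.move_straight(pt(-.11,0,z),vel=.04,contact_N=12));st("a")
print(robot.move_straight(pt(-.05,0,z),vel=.03,contact_N=12));st("b")
f=robot.grab_frame("side")
print(robot.move_straight(pt(-.0,0,z),vel=.025,contact_N=12));st("c")
f=robot.grab_frame("side");cv2.imwrite("pics/c4.png",cv2.resize(f["image"][130:290,170:390,::-1],(770,560),interpolation=2))
E
```

```text
False
a 15.68 -0.1101 0.0 0.003 [ 0.2 -2.   0.2]
False
b 17.82 -0.05 0.0 0.0031 [-0.1 -1.7 -0.1]
True
c 18.98 -0.0288 0.0 0.0026 [ 0.5 -1.3  0.3]
```

View pics/c4.png

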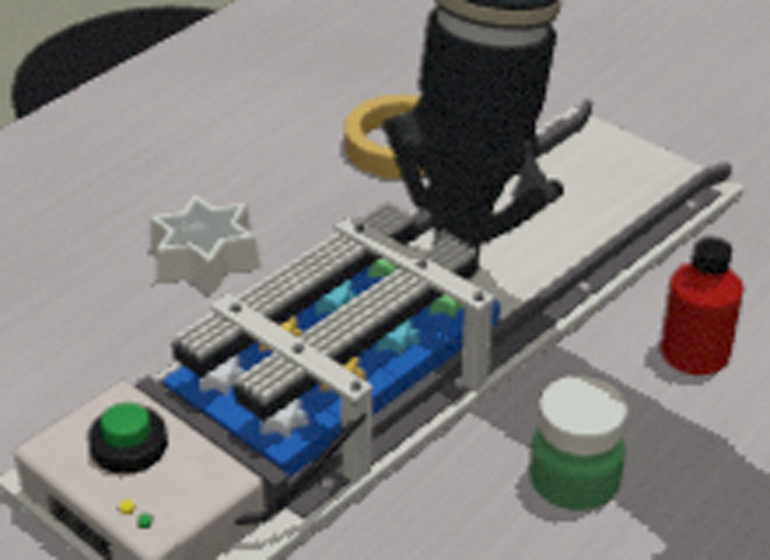

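The row sits against the stop: white-star carrier's front edge at crop (165,380)-(290,470). TCP is at s = -0.029, against a predicted -0.032. I'll give one slow seating push, back off and check from above.

```bash
python3 - <<'E'
from h import *
from plant import robot
def st(l):
    s=robot.sense();print(l,round(s["t"],2),((s["tcp_pos"][:2]-C)@d).round(4),s["tcp_pos"][2].round(4),s["wrist_force"].round(1))
z=robot.sense()["tcp_pos"][2]
print(robot.move_straight(pt(-.018,0,z),vel=.008,contact_N=9));st("seat")
robot.move_straight(pt(-.07,0,z),vel=.06)
robot.move_straight(pt(-.10,0,.13),vel=.2)
robot.goto(pt(.214,-.013,.13),att(0)); robot.sleep(.3); st("over")
s=robot.sense();print(s["tcp_pos"],s["tcp_rot"])
f=robot.grab_frame("side");P=cloud(f);np.savez("side5.npz",**f)
g=robot.grab_frame("top")
a=f["image"][130:290,170:390,::-1];cv2.imwrite("pics/c5.png",np.vstack([cv2.resize(a,(528,384),interpolation=2),cv2.resize(g["image"][165:250,190:400,::-1],(528,214),interpolation=2)]))
q=P[...,:2]-C;S=q@d;Tt=q@n;z=P[...,2]
m=(abs(Tt+.013)<.03)&(abs(S-.214)<.04)&(z>.075)&(z<.2)&(f["range_z"]>0)
z0=np.percentile(z[m],1);k=m&(z<z0+.012);print("tip z",z0,"S",np.percentile(S[k],[5,95]),"T",np.percentile(Tt[k],[5,95]))
E
```

```text
True
seat 19.84 -0.029 0.0015 [ 0.2 -0.4  0.1]
over 22.99 0.2127 0.13 [ 0.6  0.4 -0.1]
[0.60051765 0.16025505 0.12997005] [3.14155513e+00 2.88997575e-04 1.49899334e+00]
tip z 0.1475704003929142 S [0.20759458 0.22446804] T [-0.0176631  -0.00051072]
```

View pics/c5.png

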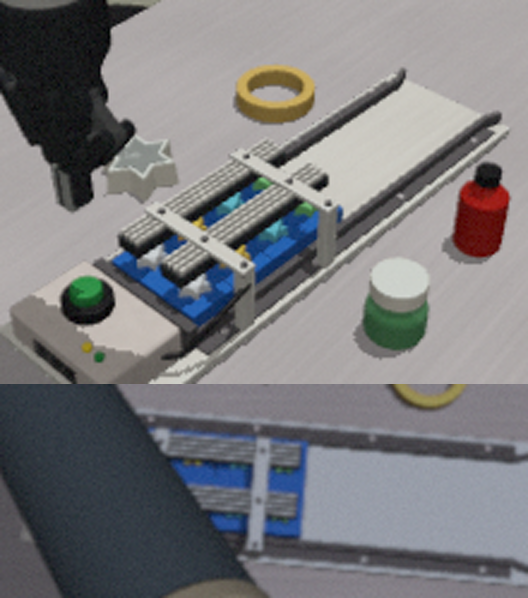

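The row is tight against the stop, with its rear edge just outside the lamp bars, and the bystanders haven't moved. The shut tips are above the button. Two-view average for the button is (0.5995, 0.1625), so I'll press there.

```bash
python3 - <<'E'
from h import *
from plant import robot
def st(l):
    s=robot.sense();print(l,round(s["t"],2),s["tcp_pos"].round(4),s["wrist_force"].round(1))
X=[.5995,.1625]
robot.move_straight([*X,.056],vel=.1);robot.sleep(.2);st("near")
h=robot.move_straight([*X,.030],vel=.012,contact_N=1.0);st(f"touch {h}")
h=robot.move_straight([*X,.030],vel=.012,contact_N=9);st(f"press {h}")
robot.sleep(.2);st("hold")
f=robot.grab_frame("side")
robot.move_straight([*X,.14],vel=.1);st("up")
g=robot.grab_frame("side")
cv2.imwrite("pics/c6.png",np.vstack([cv2.resize(i["image"][210:300,160:320,::-1],(528,297),interpolation=2) for i in(f,g)]))
E
```

```text
near 24.18 [0.6    0.1627 0.0568] [ 0.1  0.6 -0. ]
touch True 25.0 [0.5995 0.1625 0.0502] [0.7 0.2 0.9]
press True 25.72 [0.5995 0.1625 0.0453] [-1.5 -0.5  5.8]
hold 25.92 [0.5995 0.1625 0.0453] [-1.1 -0.6  5.8]
up 27.07 [0.599  0.1622 0.1392] [0.3 0.2 0.1]
```

View pics/c6.png

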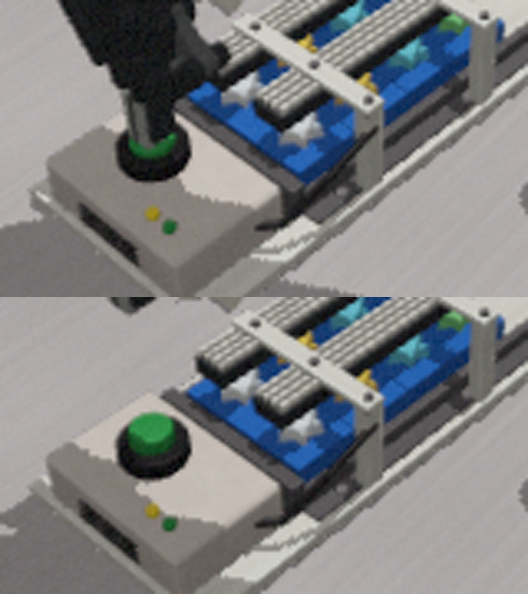

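The button looks depressed at 5.8 N, but the travel isn't conclusive. There's time for a firmer press to make sure.

```bash
python3 - <<'E'
from h import *
from plant import robot
def st(l):
    s=robot.sense();print(l,round(s["t"],2),s["tcp_pos"].round(4),s["wrist_force"].round(1))
X=[.5995,.1625]
robot.move_straight([*X,.056],vel=.12);robot.sleep(.2);st("near")
for c in(2,3.2,4.5,8,18):
    b=robot.sense()["wrist_force"][2]
    h=robot.move_straight([*X,.025],vel=.015,contact_N=max(c-max(b,0),.8));st(f"{c} {h}")
robot.sleep(.2);st("hold")
f=robot.grab_frame("side")
robot.move_straight([*X,.14],vel=.12);robot.sleep(.3);st("up")
cv2.imwrite("pics/c7.png",cv2.resize(f["image"][220:290,165:265,::-1],(700,490),interpolation=2))
E
```

```text
near 28.17 [0.6001 0.1627 0.0569] [-0.7  0.2 -0.7]
2 True 28.98 [0.5995 0.1625 0.0486] [-0.5  0.1  1.9]
3.2 True 29.51 [0.5995 0.1625 0.0455] [-0.  -0.6  3.8]
4.5 True 29.81 [0.5995 0.1625 0.0454] [ 0.4 -1.   3.7]
8 True 30.11 [0.5995 0.1625 0.0454] [-0.9 -1.1  3.8]
18 True 30.52 [0.5995 0.1625 0.0453] [-0.6  0.4  5.3]
hold 30.73 [0.5995 0.1625 0.0453] [-0.5 -0.4  6.3]
up 32.02 [0.5992 0.1624 0.1394] [-1.   0.  -0.7]
```

View pics/c7.png

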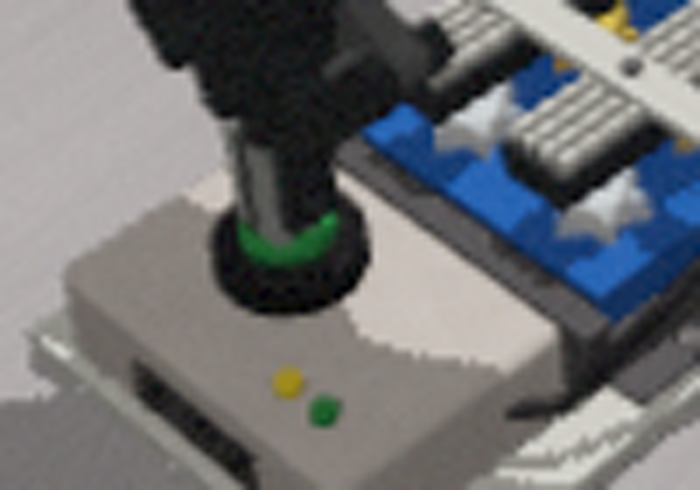

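The force climbs to about 4 N and then meets a hard stop at the same height both times. The button face is flush with its collar, so it went fully down. It's now released and the arm is clear.

```bash
python3 -c "
from plant import robot
print(robot.close_job())"
```

```text
the job is handed in; nothing more can be done
None
```

The four carriers are tight against the end stop, and the start button was pressed fully down and released (twice, the second time to be sure); the job is handed in at about 32 s, but one early approach briefly rested a fingertip on the last carrier's bare rim, without touching the stars.

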